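# Wind down the board tester and hold its test key

## Task

Wind the crank on top of the circuit-board tester clockwise (seen from above), about one and a half to two turns, until its pin plate is fully down. Only then push the mushroom-shaped test key on the grey control box half-way down with the fingers, without ever bottoming it, and finish while still holding it there: do not let go. Leave the loose tools and parts on the bench undisturbed.

Things in the scene. Friction and masses are not known exactly. Their poses are not given: they have to be found in the camera images.
- tester: the board tester, bolted down: dark steel base 150 x 150 x 25 mm carrying a small green circuit board (a white connector on its -x end), two upright steel posts and an aluminium bridge (50 x 150 mm, top at 160 mm) with a crank on top. Origin: centre of the underside; z up. The crank's axis is vertical through the origin. Its place and yaw change from run to run.
- crank_axis (a point): point on the crank's vertical axis, 213 mm above the bench, level with crank_grip
- crank_grip (a point): middle of the crank's upright black grip: a round sleeve 17 to 19 mm in diameter, 187 to 233 mm above the bench, that spins freely on its pin, so a gripper can hold it from above and lead it round without turning the wrist. It circles the crank's axis at 55 mm radius. Below it is the flat crank arm, top at 185 mm, and a hub, top at 188 mm.
- crank (a joint): crank angle in rad, grows clockwise seen from above; 0 is plate fully up (grip on the tester's -x side), 12.57 (two full turns) is the end stop with the pin plate fully down (grip on the -x side again). It starts between 0 and 3. It stays where it is left; winding takes about 2 N at the grip.
- plate_top (a point): centre of the top of the clear pin plate (90 x 145 x 12 mm) that rides on the two posts under the bridge; it sinks 15 mm per crank turn, from 97 mm above the bench (crank 0) to 67 mm (fully down)
- control_box: grey control box, bolted down, 130 x 110 mm, top at 60 mm, with the mushroom key on top, 20 mm to the +x side of its centre. Origin: centre of the underside; z up. Its place and yaw change from run to run, and it may stand left or right of the tester.
- key_top (a point): centre of the flat top of the mushroom-shaped test key: black cap 42 mm across (flat part 34 mm) on a 22 mm steel stem; the top is 100 mm above the bench when not pressed
- key (a joint): travel of the test key in m, straight down: 0 is released, 0.010 is half-way (wanted), 0.020 is bottomed. A spring pushes back: 3 N at first touch, 9 N half-way, 15 N at the bottom. It springs up when let go.
- usb_stick: black USB stick with a steel plug, 42 x 17 x 9 mm, lying near the middle line of the bench (bystander, leave alone)
- tip_0: small brass soldering tip, 14 mm across, 46 mm tall, standing upright; origin under its foot (bystander, leave alone)
- tip_1: second brass soldering tip, like tip_0 (bystander, leave alone)
- solder_spool: steel ring-shaped spool, 54 mm across, 35 mm tall, on its flat side; origin under its centre (bystander, leave alone)
- pliers: pliers with black rubber handles, 140 mm long, lying flat (bystander, leave alone)
- screwdriver: screwdriver, 160 mm long, lying flat in front of the robot (bystander, leave alone)
- tweezers: thin steel tweezers, 126 mm long, lying flat (bystander, leave alone)

How it is judged:
On the way, in this order (a step that is already met when the one before it is completed fails the run):
1. the crank is wound until the pin plate is fully down, the key still up (value of joint crank above 11.95 rad and value of joint key below 0.003 m), for 0.2 s.
2. the key is pushed half-way down by the fingers (value of joint crank above 11.95 rad and contact force between the fingers and control_box above 2 N and value of joint key between 0.0065 and 0.0135 m), for 0.3 s.
At the end, for the whole second after the job is handed in: The crank is at 11.95 rad or more (plate within 1.5 mm of fully down) and the fingers hold the test key between 6.5 and 13.5 mm of its 20 mm travel, pushing with more than 2 N, through the last second (all of step 2); the arm keeps its last pose, push and grip.
It fails at once if the key is bottomed (pushed beyond 17.5 mm) (value of joint key above 0.0175 m).
It fails at once if the key is pushed before the pin plate is down (value of joint key above 0.005 m and value of joint crank below 11.95 rad).
It fails at once if a loose tool or part on the bench is moved more than 30 mm (distance of any of usb_stick, tip_0, tip_1, solder_spool, pliers, screwdriver, tweezers from where it was at the start of the episode above 0.03 m).
It fails at once if a soldering tip is knocked over (angle between any of tip_0, tip_1's own z axis and vertical above 0.5 rad).
It also fails if it takes over 67 s, if anything falls off the work surface, if the arm or the gripper's body presses on something with over 40 N, if the wrist force passes 120 N, or if a joint passes its speed limit or range.

## Robot

A 6-joint arm with a two-finger parallel gripper is mounted at the origin on the work surface. World frame = base frame: x ahead of the robot, y to its left, z up, the work surface at z = 0. Lengths are in m, angles in rad, forces in N, time in s.
With the tool pointing down it reaches from about 0.375 to 0.9 m from the base axis. Payload 3.1 kg.
Tool frame: the origin (TCP) lies at the very end of the fingers, on their centre line; the grasp point (between the pads) lies 19 mm behind it; z points along the fingers, y is the line along which they close (so a half turn about z gives the same grasp; the last joint's range is limited). The gripper opens to 87 mm and grips with 3 to 60 N. Pads are 19 mm wide; open, the fingers measure 117 mm over their backs; the gripper's body (75 mm by 190 mm) begins 51 mm behind the grasp point.
Start: joints at [1.002, 0.527, 1.433, -0, 1.181, -0.178], TCP at [0.238, 0.578, 0.223] pointing down, gripper open.
Joint ranges: [-3.08, 3.08], [-0.75, 2.2], [0.22, 2.44], [-1.43, 4.57], [0, 2.65], [-2.85, 2.85]. Speed limits (rad/s): [2.79, 2.79, 3.14, 3.14, 3.14, 3.14].

## Interface

Orientations are given as a unit quaternion [x, y, z, w].
In Python, from rig import status, viewer, robot gives the robot as it stands.
- The arm moves only by the tool arm_command, never from a script. Its arguments are lists of equal length, an entry for each row: "delta_rot": the turn, a rotation vector about the tool's x, y, z in degrees, a list of three; "delta_pos": the shift along the tool's x, y, z in m, a list of three; "gripper": the closure, from -1 (fully open) to 1 (shut). In form: {"delta_rot": [[rx, ry, rz], ...], "delta_pos": [[dx, dy, dz], ...], "gripper": [gripper, ...]}. A call has 1 to 12 rows; each row is the pose to reach, as a shift and turn from the pose commanded when the call began, along the tool's axes at that moment; what a row does not reach only later rows make up. A row lasts 1/12 s, in which the tool goes at most 41.7 mm and 7.16 degrees, less where a joint would pass 70% of its speed; a pose out of reach is approached as far as the arm can. A call with a gripper value outside its range is refused whole. The fingers move at their own pace and stop on an object; "grip_force" is the grip in N (left out, the last holds). Time passes only in rows, so rows that repeat a pose let the fingers close. It gives the time, the measured TCP pose, the force, the opening and the grip force at its end, in the units of the state.
- status.get_obs(): the state, without advancing time (a new reading comes with each control period).
- viewer.camera(name): name is "side" or "top" or "wrist"; returns a dict with "pixels" (384x512x3 uint8, blue, green, red), "fx", "fy", "cx", "cy" (pixels), "pose" (4x4, takes a point from camera to world coordinates); the wrist camera has in their place "mount" (4x4, takes a point from camera to tool coordinates, whose origin is the TCP and whose axes are the flange's). Camera axes: x right, y down, z forward; pixel columns grow to the right and rows downward; lengths in m; the calibration is good to about 2 mm. The wrist camera is an equidistant fisheye: a pixel r from the principal point sees the ray r / f radians off the axis. A picture is of the moment at which its call begins: read the wrist's pose just before it. There is no depth.
- robot.hand_in(): hands the job in; it is judged then, once.
The state is a dict: "time": time; "q": joint angles; "joint_velocities": joint speeds; "joint_torque": joint torques, N m; "position": TCP position; "tool_rot": TCP orientation; "ft_force": force on the tool from outside, world axes, zero at the start; "moment": the same for the moment, N m; "grip_width": finger opening in m; "grip_force": force on a finger pad.
Only numpy, scipy, OpenCV 4.12 (cv2) and the standard library are available. Lean on these libraries where they do the work, as an engineer would, in place of code of your own. Each camera call takes 0.05 s, during which the arm holds its last target. There are 200 camera calls.

## Working session

There is one attempt and no reset: what is moved stays moved. The work goes in short steps, Python scripts to look and compute and a tool call to move; the robot and the scene stay as the last step left them, time stands still between calls to the robot, and variables do not carry over. Pictures are saved under pics/ and viewed, at most 10 in all, crops included, and the job is handed in when it is done.

Besides the shell and the picture viewer there is one more tool, called after "Emit:" as name(argument=value, ...), one argument or row to a line, values as JSON. arm_command: Moves the arm, as the interface text tells. Its arguments: {"type":"object","properties":{"delta_rot":{"type":"array","items":{"type":"array","items":{"type":"number"}}},"delta_pos":{"type":"array","items":{"type":"array","items":{"type":"number"}}},"gripper":{"type":"array","items":{"type":"number"}},"grip_force":{"type":"number"}},"required":["delta_rot","delta_pos","gripper"]}

```bash
mkdir -p pics; cat > h.py <<'E'
import numpy as np, cv2
from rig import status, viewer, robot
def ray(c,u,v):
    d=np.array([(u-c['cx'])/c['fx'],(v-c['cy'])/c['fy'],1.]);P=np.array(c['pose'])
    return P[:3,3],P[:3,:3]@d
def onz(c,u,v,z):
    o,d=ray(c,u,v);return o+d*(z-o[2])/d[2]
def proj(c,p):
    P=np.array(c['pose']);q=P[:3,:3].T@(np.array(p)-P[:3,3]);return c['cx']+c['fx']*q[0]/q[2],c['cy']+c['fy']*q[1]/q[2]
E
python3 - <<'E'
from h import *
import pickle
s=status.get_obs();print({k:np.round(v,3) for k,v in s.items()})
for n in('top','side'):
    c=viewer.camera(n);pickle.dump(c,open(n+'.pkl','wb'));print(n,c['fx'],c['cx'],c['cy'],np.round(c['pose'],3).tolist())
    cv2.imwrite(f'pics/{n}.png',cv2.resize(c['pixels'],(800,600),interpolation=cv2.INTER_CUBIC))
E
```

```text
{'time': np.float64(0.0), 'q': array([ 1.001,  0.528,  1.434, -0.   ,  1.181, -0.178]), 'joint_velocities': array([-0.   ,  0.002,  0.   , -0.001,  0.001,  0.001]), 'joint_torque': array([  0.   , -44.004, -17.66 ,   0.063,   0.058,  -0.   ]), 'position': array([0.238, 0.577, 0.222]), 'tool_rot': array([ 0.194,  0.981, -0.001, -0.   ]), 'ft_force': array([-0.472, -0.077, -0.032]), 'moment': array([-0.067,  0.042,  0.032]), 'grip_force': np.float64(0.0), 'grip_width': np.float64(0.087)}
top 482.7909119454162 248.68708650181088 198.66739120925143 [[0.023, -0.993, 0.116, 0.411], [-1.0, -0.023, 0.008, -0.027], [-0.005, -0.116, -0.993, 1.172], [0.0, 0.0, 0.0, 1.0]]
side 480.8999313175492 251.18470006460134 189.77041121084457 [[0.994, -0.068, 0.086, 0.437], [-0.108, -0.478, 0.872, -0.929], [-0.018, -0.876, -0.482, 0.676], [0.0, 0.0, 0.0, 1.0]]
```

View pics/top.png

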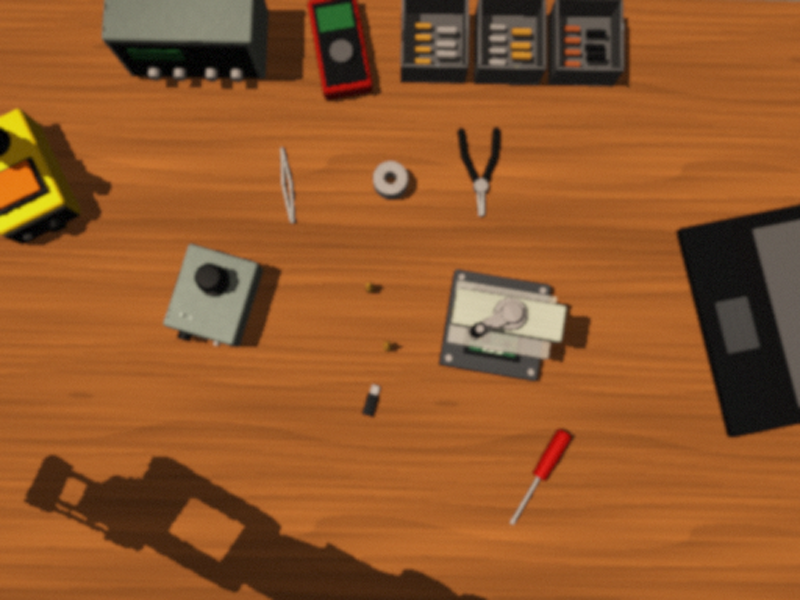

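View pics/side.png

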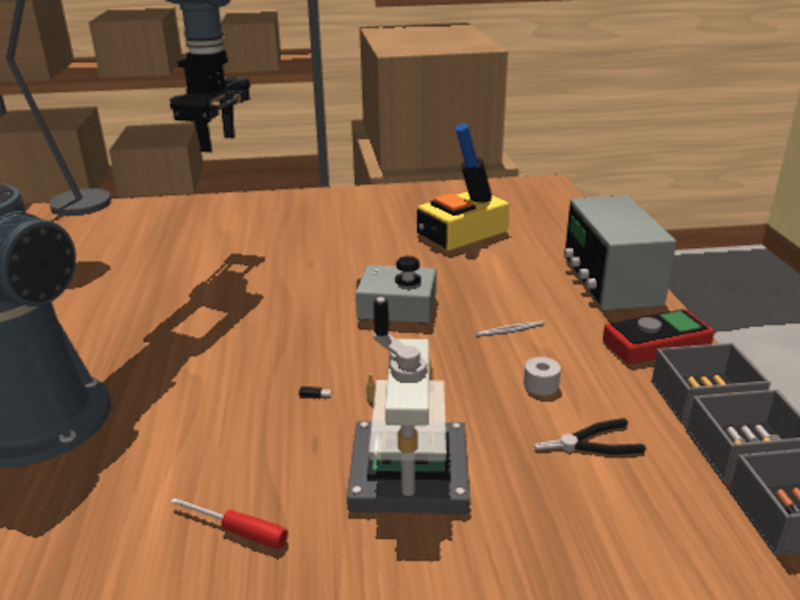

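The top view (800 px scale) shows the tester hub at about (511,311), with the crank grip at (478,330), which is toward -x/+y. The control box is on the left with its key at (211,278). The side view shows the grip upright at (381,315) and the key cap at (407,264). Next I'll compute positions.

```bash
python3 - <<'E'
from h import *
import pickle
t=pickle.load(open('top.pkl','rb'));s=pickle.load(open('side.pkl','rb'));k=.64
f=lambda c,u,v,z:onz(c,u*k,v*k,z)
cor=[f(t,*p,.025) for p in[(456,270),(553,285),(539,380),(441,364)]]
print('base',np.round(cor,3).tolist(),np.mean(cor,0))
print('edges',[np.linalg.norm(cor[i]-cor[i-1]).round(3) for i in range(4)], 'yaw',[np.degrees(np.arctan2(*(a-b)[1::-1])) for a,b in((cor[0],cor[3]),(cor[1],cor[2]))])
print('hub',f(t,512,311,.188),'grip top',f(t,478,330,.233),'side grip top',f(s,381,299,.233),'grip base',f(s,381,334,.187))
# dark cap, top view contour
for c,box,z,n in((t,(105,155,160,200),.095,'top'),(s,(240,280,155,175),.095,'side')):
    x0,x1,y0,y1=box;m=(c['pixels'][y0:y1,x0:x1].max(2)<70).astype(np.uint8)
    n_,l,st,ce=cv2.connectedComponentsWithStats(m);i=1+np.argmax(st[1:,4]);u,v=ce[i]+[x0,y0]
    print('key',n,st[i],u/k,v/k,onz(c,u,v,z))
bc=[f(t,*p,.06) for p in[(191,244),(261,263),(235,345),(165,326)]];print('box',np.round(bc,3).tolist(),np.mean(bc,0))
E
```

```text
base [[0.61, -0.12, 0.025], [0.59, -0.27, 0.025], [0.444, -0.248, 0.025], [0.465, -0.1, 0.025]] [ 0.52692327 -0.18448013  0.025     ]
edges [np.float64(0.147), np.float64(0.15), np.float64(0.147), np.float64(0.15)] yaw [np.float64(-8.189407905077745), np.float64(-8.363350490107816)]
hub [ 0.52849616 -0.18136319  0.188     ] grip top [ 0.49824105 -0.1319883   0.233     ] side grip top [ 0.50128964 -0.13316038  0.233     ] grip base [ 0.49954219 -0.13930115  0.187     ]
key top [ 20   9  27  20 395] 215.126582278481 279.189082278481 [0.57620392 0.23322844 0.095     ]
key side [ 14   9  14  10 112] 407.07310267857144 263.82533482142856 [0.57817282 0.23392205 0.095     ]
box [[0.634, 0.281, 0.06], [0.608, 0.174, 0.06], [0.484, 0.207, 0.06], [0.51, 0.313, 0.06]] [0.55886745 0.24368781 0.06      ]
```

Emit:
arm_command(
  delta_pos=[
    [0,0,-0.04],
    [0,0,-0.078],
    [-0.025,-0.028,-0.078],
    [-0.05,-0.055,-0.078],
    [-0.075,-0.082,-0.078],
    [-0.1,-0.109,-0.078],
    [-0.125,-0.136,-0.078],
    [-0.15,-0.163,-0.078],
    [-0.175,-0.19,-0.078],
    [-0.2,-0.218,-0.078],
    [-0.225,-0.245,-0.078],
    [-0.25,-0.272,-0.078],
  ],
  delta_rot=[
    [0,0,0],
    [0,0,0],
    [0,0,-4],
    [0,0,-8],
    [0,0,-12],
    [0,0,-16],
    [0,0,-20],
    [0,0,-22.4],
    [0,0,-22.4],
    [0,0,-22.4],
    [0,0,-22.4],
    [0,0,-22.4],
  ],
  gripper=[-1,-1,-1,-1,-1,-1,-1,-1,-1,-1,-1,-1],
)

```text
time: 1.1
position: [0.3654, 0.2294, 0.3004]
tool_rot: [-0.0, 1.0, -0.0, -0.0]
ft_force: [0.7, -0.5, -0.5]
grip_width: 0.087
grip_force: 0.0
```

Emit:
arm_command(
  delta_pos=[
    [-0.013,-0.036,0],
    [-0.026,-0.072,0],
    [-0.04,-0.108,0],
    [-0.054,-0.145,0],
    [-0.067,-0.181,0],
    [-0.08,-0.217,0],
    [-0.094,-0.254,0],
    [-0.107,-0.29,0],
    [-0.12,-0.326,0],
    [-0.134,-0.363,0],
    [-0.134,-0.363,0],
    [-0.134,-0.363,0],
  ],
  delta_rot=[
    [0,0,0],
    [0,0,0],
    [0,0,0],
    [0,0,0],
    [0,0,0],
    [0,0,0],
    [0,0,0],
    [0,0,0],
    [0,0,0],
    [0,0,0],
    [0,0,0],
    [0,0,0],
  ],
  gripper=[-1,-1,-1,-1,-1,-1,-1,-1,-1,-1,-1,-1],
)

```text
time: 2.1
position: [0.4998, -0.1336, 0.2998]
tool_rot: [0.002, 1.0, 0.0, -0.001]
ft_force: [-0.0, 0.0, 0.3]
grip_width: 0.0871
grip_force: 0.0
```

```bash
cat >> h.py <<'E'
from scipy.spatial.transform import Rotation as Ro
def wrist():
    s=status.get_obs();c=viewer.camera('wrist');T=np.eye(4);T[:3,:3]=Ro.from_quat(s['tool_rot']).as_matrix();T[:3,3]=s['position']
    c['pose']=T@np.array(c['mount']);return c,s
def fz(c,u,v,z):
    x,y=(u-c['cx'])/c['fx'],(v-c['cy'])/c['fy'];r=np.hypot(x,y)+1e-12
    d=c['pose'][:3,:3]@np.array([np.sin(r)*x/r,np.sin(r)*y/r,np.cos(r)]);o=c['pose'][:3,3];return o+d*(z-o[2])/d[2]
E
python3 - <<'E'
from h import *
import pickle
c,s=wrist();pickle.dump(c,open('w1.pkl','wb'));print(s['position'],np.round(c['mount'],3).tolist(),c['fx'])
cv2.imwrite('pics/w1.png',cv2.resize(c['pixels'],(800,600),interpolation=cv2.INTER_CUBIC))
E
```

```text
[ 0.49982463 -0.13364653  0.29981558] [[0.0, -0.955, -0.296, 0.081], [1.0, 0.0, -0.0, 0.0], [0.001, -0.296, 0.955, -0.161], [0.0, 0.0, 0.0, 1.0]] 297.3186396354542
```

View pics/w1.png

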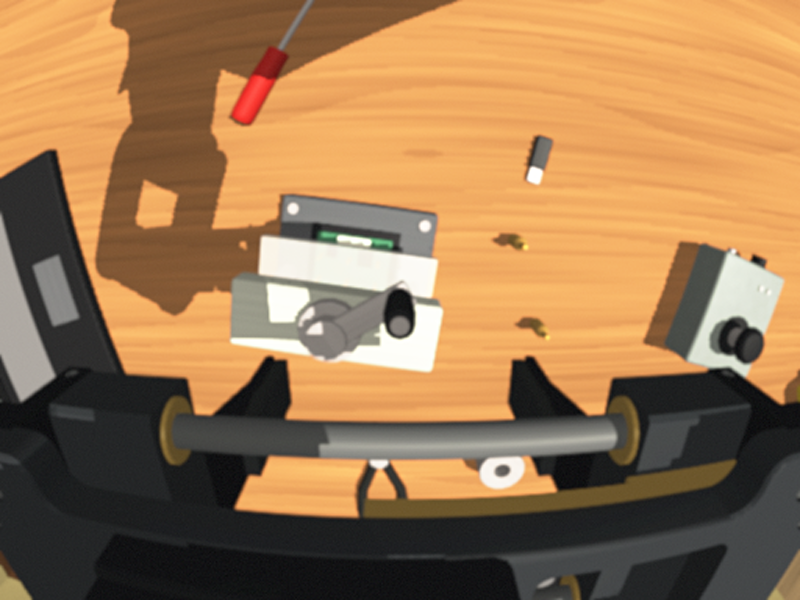

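The wrist view shows the grip sleeve centred in y between the fingers, its top ellipse at about (400,320) and the hub top at (325,330). The path is clear.

```bash
python3 - <<'E'
from h import *
import pickle
c=pickle.load(open('w1.pkl','rb'));k=.64
print('grip',fz(c,400*k,320*k,.233),fz(c,399*k,293*k,.187),'hub',fz(c,325*k,331*k,.188))
for p in [(745,341),(740,342)]: print('key',fz(c,p[0]*k,p[1]*k,.1))
E
```

```text
grip [ 0.49696723 -0.13296941  0.233     ] [ 0.4952836  -0.13346743  0.187     ] hub [ 0.51970773 -0.18034367  0.188     ]
key [0.57018615 0.22649047 0.1       ]
key [0.57099805 0.21904994 0.1       ]
```

Emit:
arm_command(
  delta_pos=[
    [0.002,0,0.02],
    [0.002,0,0.04],
    [0.002,0,0.06],
    [0.002,0,0.08],
    [0.002,0,0.095],
    [0.002,0,0.103],
    [0.002,0,0.103],
    [0.002,0,0.103],
    [0.002,0,0.103],
    [0.002,0,0.103],
    [0.002,0,0.103],
    [0.002,0,0.103],
  ],
  delta_rot=[
    [0,0,0],
    [0,0,0],
    [0,0,0],
    [0,0,0],
    [0,0,0],
    [0,0,0],
    [0,0,0],
    [0,0,0],
    [0,0,0],
    [0,0,0],
    [0,0,0],
    [0,0,0],
  ],
  gripper=[-1,-1,-1,-1,-1,-1,1,1,1,1,1,1],
  grip_force=20,
)

```text
time: 3.15
position: [0.498, -0.132, 0.1983]
tool_rot: [-0.0, 1.0, -0.0, 0.001]
ft_force: [-0.1, 0.1, 0.0]
grip_width: 0.0551
grip_force: 0.0
```

Emit:
arm_command(
  delta_pos=[
    [0,0,0],
    [0,0,0],
    [0,0,0],
    [0,0,0],
    [0,0,0],
    [0,0,0],
    [0,0,0],
    [0,0,0],
    [0,0,0],
    [0,0,0],
  ],
  delta_rot=[
    [0,0,0],
    [0,0,0],
    [0,0,0],
    [0,0,0],
    [0,0,0],
    [0,0,0],
    [0,0,0],
    [0,0,0],
    [0,0,0],
    [0,0,0],
  ],
  gripper=[1,1,1,1,1,1,1,1,1,1],
)

```text
time: 3.98
position: [0.498, -0.1326, 0.1976]
tool_rot: [-0.0, 1.0, -0.001, 0.0]
ft_force: [0.3, -4.4, -2.6]
grip_width: 0.0178
grip_force: 20.0
```

Emit:
arm_command(
  delta_pos=[
    [-0.0086,0.0042,0],
    [-0.0178,0.0068,0],
    [-0.0274,0.0078,0],
    [-0.0369,0.0072,0],
    [-0.0462,0.0049,0],
    [-0.055,0.001,0],
    [-0.0629,-0.0044,0],
    [-0.0698,-0.0111,0],
    [-0.0755,-0.0188,0],
    [-0.0755,-0.0188,0],
  ],
  delta_rot=[
    [0,0,0],
    [0,0,0],
    [0,0,0],
    [0,0,0],
    [0,0,0],
    [0,0,0],
    [0,0,0],
    [0,0,0],
    [0,0,0],
    [0,0,0],
  ],
  gripper=[1,1,1,1,1,1,1,1,1,1],
)

```text
time: 4.82
position: [0.5703, -0.1524, 0.1974]
tool_rot: [-0.0, 1.0, -0.001, -0.004]
ft_force: [-7.1, -6.2, 4.3]
grip_width: 0.0174
grip_force: 20.0
```

```bash
python3 - <<'E'
from h import *
t=viewer.camera('top');cv2.imwrite('pics/t2.png',cv2.resize(t['pixels'][140:260,240:400],(800,600),interpolation=cv2.INTER_CUBIC))
s=status.get_obs();print(s['position'],s['ft_force'],s['grip_width'])
c=np.array([.5263,-.1797])
for th in range(31,-160,-15):pass
E
```

```text
[ 0.57013269 -0.15221298  0.19742611] [-6.97135768 -6.81865309  4.14578485] 0.017933712577301582
```

```bash
cat > arc.py <<'E'
import sys,numpy as np
cx,cy,px,py,t0,st,n,r=map(float,sys.argv[1:])
t=np.radians(t0-st*np.arange(1,int(n)+1));x,y=cx+r*np.cos(t),cy+r*np.sin(t)
print([[round(-(a-px),4),round(b-py,4),0] for a,b in zip(x,y)],x[-1].round(4),y[-1].round(4))
E
python3 arc.py .5245 -.1815 .5735 -.1514 31 14 11 .055
```

```text
[[np.float64(-0.0036), np.float64(-0.014), 0], [np.float64(-0.0059), np.float64(-0.0272), 0], [np.float64(-0.005), np.float64(-0.0406), 0], [np.float64(-0.0008), np.float64(-0.0533), 0], [np.float64(0.0063), np.float64(-0.0647), 0], [np.float64(0.0159), np.float64(-0.074), 0], [np.float64(0.0275), np.float64(-0.0807), 0], [np.float64(0.0404), np.float64(-0.0844), 0], [np.float64(0.0538), np.float64(-0.0849), 0], [np.float64(0.0669), np.float64(-0.0821), 0], [np.float64(0.079), np.float64(-0.0762), 0]] 0.4945 -0.2276
```

Emit:
arm_command(
  delta_pos=[
    [-0.0036,-0.014,0],
    [-0.0059,-0.0272,0],
    [-0.005,-0.0406,0],
    [-0.0008,-0.0533,0],
    [0.0063,-0.0647,0],
    [0.0159,-0.074,0],
    [0.0275,-0.0807,0],
    [0.0404,-0.0844,0],
    [0.0538,-0.0849,0],
    [0.0669,-0.0821,0],
    [0.079,-0.0762,0],
    [0.079,-0.0762,0],
  ],
  delta_rot=[
    [0,0,0],
    [0,0,0],
    [0,0,0],
    [0,0,0],
    [0,0,0],
    [0,0,0],
    [0,0,0],
    [0,0,0],
    [0,0,0],
    [0,0,0],
    [0,0,0],
    [0,0,0],
  ],
  gripper=[1,1,1,1,1,1,1,1,1,1,1,1],
)

```text
time: 5.87
position: [0.4919, -0.2268, 0.1976]
tool_rot: [0.0, 1.0, -0.0, -0.0]
ft_force: [0.0, 1.4, -0.4]
grip_width: 0.0179
grip_force: 20.0
```

View pics/t2.png

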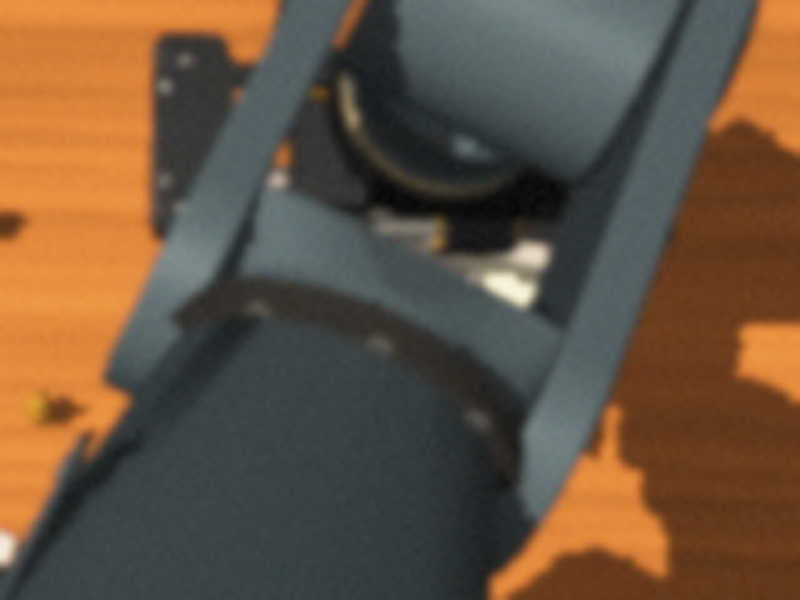

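```bash
python3 - <<'E'
import numpy as np
P=np.array([[.498,-.1326],[.5702,-.1522],[.4919,-.2268]])
A=2*(P[1:]-P[0]);b=(P[1:]**2).sum(1)-(P[0]**2).sum();c=np.linalg.solve(A,b);print(c,np.linalg.norm(P[0]-c),np.degrees(np.arctan2(*(P-c).T[::-1])))
E
python3 arc.py .525 -.1805 .4919 -.2268 -125 15 12 .055; python3 arc.py .525 -.1805 0 0 55 15 12 .055
```

```text
[ 0.52347283 -0.18154702] 0.055178581719804616 [ 117.49320767   32.13089432 -124.90333406]
[[np.float64(0.009), np.float64(0.0109), 0], [np.float64(0.0167), np.float64(0.0231), 0], [np.float64(0.0211), np.float64(0.0367), 0], [np.float64(0.0217), np.float64(0.0511), 0], [np.float64(0.0186), np.float64(0.0651), 0], [np.float64(0.012), np.float64(0.0778), 0], [np.float64(0.0023), np.float64(0.0884), 0], [np.float64(-0.0099), np.float64(0.0961), 0], [np.float64(-0.0235), np.float64(0.1005), 0], [np.float64(-0.0379), np.float64(0.1011), 0], [np.float64(-0.0519), np.float64(0.098), 0], [np.float64(-0.0646), np.float64(0.0914), 0]] 0.5565 -0.1354
[[np.float64(-0.5671), np.float64(-0.1451), 0], [np.float64(-0.5748), np.float64(-0.1573), 0], [np.float64(-0.5792), np.float64(-0.1709), 0], [np.float64(-0.5798), np.float64(-0.1853), 0], [np.float64(-0.5767), np.float64(-0.1993), 0], [np.float64(-0.5701), np.float64(-0.212), 0], [np.float64(-0.5604), np.float64(-0.2226), 0], [np.float64(-0.5482), np.float64(-0.2303), 0], [np.float64(-0.5346), np.float64(-0.2347), 0], [np.float64(-0.5202), np.float64(-0.2353), 0], [np.float64(-0.5062), np.float64(-0.2322), 0], [np.float64(-0.4935), np.float64(-0.2256), 0]] 0.4935 -0.2256
```

Emit:
arm_command(
  delta_pos=[
    [0.0095,0.0104,0],
    [0.0178,0.0222,0],
    [0.0225,0.0358,0],
    [0.0232,0.0501,0],
    [0.0201,0.0641,0],
    [0.0135,0.0768,0],
    [0.0038,0.0874,0],
    [-0.0084,0.0951,0],
    [-0.022,0.0995,0],
    [-0.0364,0.1001,0],
    [-0.0504,0.097,0],
    [-0.0631,0.0904,0],
  ],
  delta_rot=[
    [0,0,0],
    [0,0,0],
    [0,0,0],
    [0,0,0],
    [0,0,0],
    [0,0,0],
    [0,0,0],
    [0,0,0],
    [0,0,0],
    [0,0,0],
    [0,0,0],
    [0,0,0],
  ],
  gripper=[1,1,1,1,1,1,1,1,1,1,1,1],
)

```text
time: 6.87
position: [0.5566, -0.1375, 0.1974]
tool_rot: [-0.001, 1.0, -0.001, -0.002]
ft_force: [-5.8, -3.2, 2.1]
grip_width: 0.0181
grip_force: 20.0
```

```bash
python3 - <<'E'
from h import *
s=status.get_obs();p=s['position'];print(p,s['ft_force']);d=p[:2]-[.5235,-.1815];print(np.hypot(*d),np.degrees(np.arctan2(d[1],d[0])))
import os
a=np.degrees(np.arctan2(d[1],d[0]));os.system(f"python3 arc.py .5235 -.1815 {p[0]} {p[1]} {a} 15 12 .055")
E
```

```text
[[np.float64(-0.0102), np.float64(-0.0101), 0], [np.float64(-0.0175), np.float64(-0.0225), 0], [np.float64(-0.0213), np.float64(-0.0363), 0], [np.float64(-0.0214), np.float64(-0.0507), 0], [np.float64(-0.0178), np.float64(-0.0646), 0], [np.float64(-0.0108), np.float64(-0.0771), 0], [np.float64(-0.0007), np.float64(-0.0873), 0], [np.float64(0.0117), np.float64(-0.0946), 0], [np.float64(0.0255), np.float64(-0.0984), 0], [np.float64(0.0399), np.float64(-0.0985), 0], [np.float64(0.0538), np.float64(-0.0949), 0], [np.float64(0.0663), np.float64(-0.0879), 0]] 0.4904 -0.2254
[ 0.55664085 -0.1375439   0.19744587] [-5.75000876 -3.18859735  2.0830559 ]
0.055049570408668834 52.98541081675367
```

Emit:
arm_command(
  delta_pos=[
    [-0.0102,-0.0101,0],
    [-0.0175,-0.0225,0],
    [-0.0213,-0.0363,0],
    [-0.0214,-0.0507,0],
    [-0.0178,-0.0646,0],
    [-0.0108,-0.0771,0],
    [-0.0007,-0.0873,0],
    [0.0117,-0.0946,0],
    [0.0255,-0.0984,0],
    [0.0399,-0.0985,0],
    [0.0538,-0.0949,0],
    [0.0663,-0.0879,0],
  ],
  delta_rot=[
    [0,0,0],
    [0,0,0],
    [0,0,0],
    [0,0,0],
    [0,0,0],
    [0,0,0],
    [0,0,0],
    [0,0,0],
    [0,0,0],
    [0,0,0],
    [0,0,0],
    [0,0,0],
  ],
  gripper=[1,1,1,1,1,1,1,1,1,1,1,1],
)

```text
time: 7.87
position: [0.4918, -0.2268, 0.1976]
tool_rot: [0.001, 1.0, -0.002, 0.003]
ft_force: [4.8, 1.4, -3.6]
grip_width: 0.0177
grip_force: 20.0
```

```bash
python3 - <<'E'
from h import *
s=status.get_obs();p=s['position'];print(p,s['ft_force']);d=p[:2]-[.5235,-.1815];print(np.hypot(*d),np.degrees(np.arctan2(d[1],d[0])))
import os
a=np.degrees(np.arctan2(d[1],d[0]));os.system(f"python3 arc.py .5235 -.1815 {p[0]} {p[1]} {a} 7 9 .055")
E
```

```text
[[np.float64(0.0051), np.float64(0.0044), 0], [np.float64(0.0098), np.float64(0.0092), 0], [np.float64(0.0139), np.float64(0.0145), 0], [np.float64(0.0173), np.float64(0.0203), 0], [np.float64(0.02), np.float64(0.0265), 0], [np.float64(0.0219), np.float64(0.0329), 0], [np.float64(0.023), np.float64(0.0395), 0], [np.float64(0.0233), np.float64(0.0462), 0], [np.float64(0.0227), np.float64(0.0529), 0]] 0.469 -0.1738
[ 0.49177251 -0.2267516   0.19762216] [ 4.8059576   1.36251146 -3.61692582]
0.05526609501078374 -125.0356495685336
```

Emit:
arm_command(
  delta_pos=[
    [0.0051,0.0044,0],
    [0.0098,0.0092,0],
    [0.0139,0.0145,0],
    [0.0173,0.0203,0],
    [0.02,0.0265,0],
    [0.0219,0.0329,0],
    [0.023,0.0395,0],
    [0.0233,0.0462,0],
    [0.0227,0.0529,0],
    [0.0223,0.055,0],
    [0.0223,0.055,0],
    [0.0223,0.055,0],
  ],
  delta_rot=[
    [0,0,0],
    [0,0,0],
    [0,0,0],
    [0,0,0],
    [0,0,0],
    [0,0,0],
    [0,0,0],
    [0,0,0],
    [0,0,0],
    [0,0,0],
    [0,0,0],
    [0,0,0],
  ],
  gripper=[1,1,1,1,1,1,1,1,1,1,1,1],
)

```text
time: 8.87
position: [0.469, -0.1729, 0.1977]
tool_rot: [-0.001, 1.0, -0.004, -0.0]
ft_force: [-1.9, -12.4, -5.2]
grip_width: 0.0181
grip_force: 20.0
```

Emit:
arm_command(
  delta_pos=[
    [0,0,0],
    [0,0,0],
    [0,0,0],
    [0,0,0],
    [0,0,0],
    [0,0,0],
    [0,0,-0.015],
    [0,0,-0.03],
    [0,0,-0.05],
    [0,0,-0.075],
    [0,0,-0.1],
    [0,0,-0.1],
  ],
  delta_rot=[
    [0,0,0],
    [0,0,0],
    [0,0,0],
    [0,0,0],
    [0,0,0],
    [0,0,0],
    [0,0,0],
    [0,0,0],
    [0,0,0],
    [0,0,0],
    [0,0,0],
    [0,0,0],
  ],
  gripper=[-1,-1,-1,-1,-1,-1,-1,-1,-1,-1,-1,-1],
)

```text
time: 9.87
position: [0.4712, -0.1704, 0.3023]
tool_rot: [-0.0, 1.0, -0.003, 0.004]
ft_force: [0.9, -0.7, 1.2]
grip_width: 0.0848
grip_force: 0.0
```

```bash
python3 - <<'E'
from h import *
import pickle
c,s=wrist();pickle.dump(c,open('w2.pkl','wb'));print(s['position'],s['grip_width'])
cv2.imwrite('pics/w2.png',cv2.resize(c['pixels'],(800,600),interpolation=cv2.INTER_CUBIC))
E
```

```text
[ 0.47115747 -0.17040805  0.30234219] 0.08478580747857863
```

View pics/w2.png

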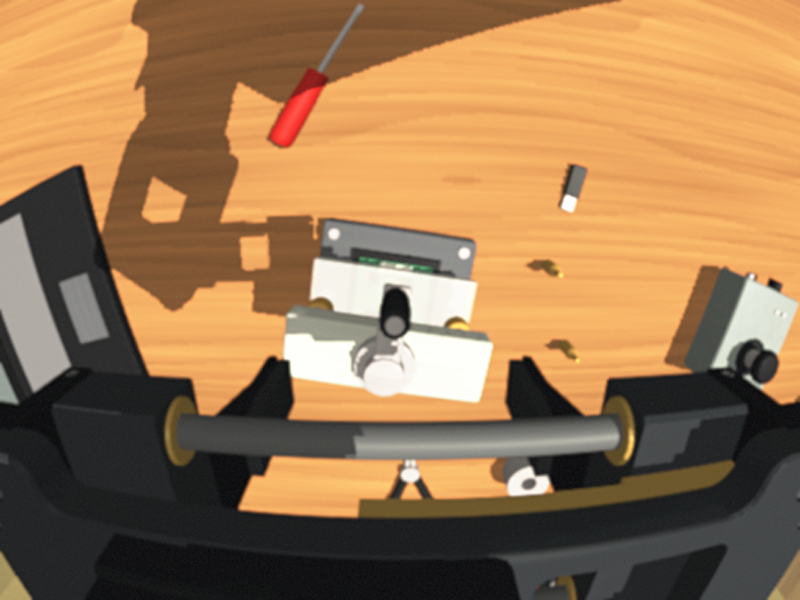

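The crank grip now sits at (396,315), directly on the -x side, and the end stop resisted with 12 N, so the plate is down. Nothing else was disturbed. Next I'll move to the key and close the fingers on the way.

Emit:
arm_command(
  delta_pos=[
    [-0.01,-0.0,-0.0],
    [-0.02,0.04,0],
    [-0.03,0.08,0],
    [-0.04,0.12,0],
    [-0.05,0.16,0],
    [-0.06,0.2,0],
    [-0.07,0.24,0],
    [-0.08,0.28,0],
    [-0.09,0.32,0],
    [-0.1,0.36,0],
    [-0.106,0.395,0],
    [-0.106,0.405,0],
  ],
  delta_rot=[
    [0,0,0],
    [0,0,0],
    [0,0,0],
    [0,0,0],
    [0,0,0],
    [0,0,0],
    [0,0,0],
    [0,0,0],
    [0,0,0],
    [0,0,0],
    [0,0,0],
    [0,0,0],
  ],
  gripper=[-1,1,1,1,1,1,1,1,1,1,1,1],
)

```text
time: 10.92
position: [0.5746, 0.2414, 0.2951]
tool_rot: [-0.002, 1.0, 0.001, -0.001]
ft_force: [0.6, 0.3, 0.7]
grip_width: 0.0216
grip_force: 0.0
```

Emit:
arm_command(
  delta_pos=[
    [0,0,0.03],
    [0,0,0.06],
    [0,0,0.09],
    [0,0,0.11],
    [0,0,0.11],
    [0,0,0.11],
    [0,0,0.11],
    [0,0,0.11],
  ],
  delta_rot=[
    [0,0,0],
    [0,0,0],
    [0,0,0],
    [0,0,0],
    [0,0,0],
    [0,0,0],
    [0,0,0],
    [0,0,0],
  ],
  gripper=[1,1,1,1,1,1,1,1],
)

```text
time: 11.58
position: [0.5759, 0.2358, 0.1891]
tool_rot: [0.0, 1.0, 0.0, 0.002]
ft_force: [-0.8, -0.6, -0.3]
grip_width: 0.0007
grip_force: 0.0
```

```bash
python3 - <<'E'
from h import *
import pickle
c,s=wrist();pickle.dump(c,open('w3.pkl','wb'));print(s['position'],s['grip_width'],s['tool_rot'],s['ft_force'])
cv2.imwrite('pics/w3.png',cv2.resize(c['pixels'],(800,600),interpolation=cv2.INTER_CUBIC))
E
```

```text
[0.57586228 0.23579518 0.1891304 ] 0.0007106864034876062 [4.60711716e-05 9.99998723e-01 3.15082587e-04 1.56592974e-03] [-0.81628161 -0.59196495 -0.26377458]
```

View pics/w3.png

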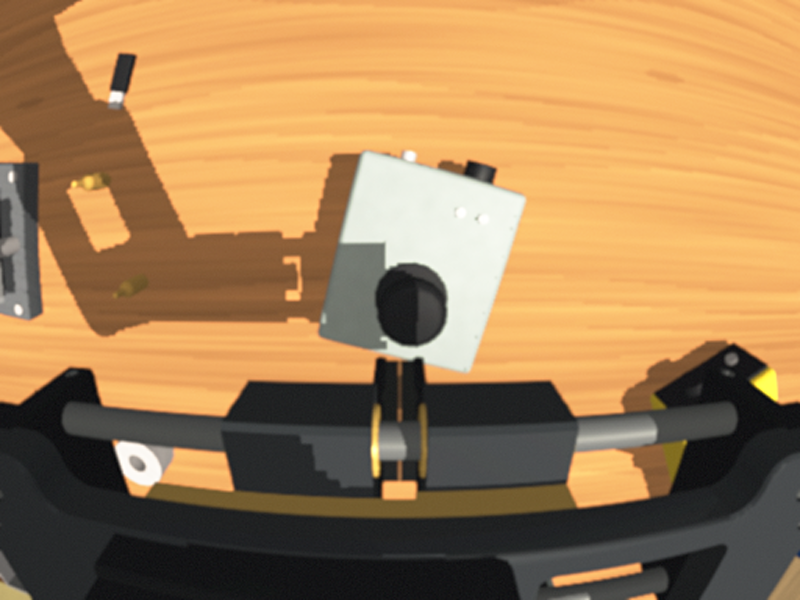

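The cap's top disc is at about (411,310), r≈35, just ahead of the closed fingertips at (400,365).

```bash
python3 - <<'E'
from h import *
import pickle
c=pickle.load(open('w3.pkl','rb'));k=.64
for p in[(411,310),(376,308),(446,308),(411,345)]:print(fz(c,p[0]*k,p[1]*k,.098))
bc=[fz(c,u*k,v*k,.06) for u,v in[(365,151),(525,196),(470,371),(320,336)]];print(np.round(bc,4).tolist(),np.mean(bc,0))
E
```

```text
[0.5757013  0.24279148 0.098     ]
[0.57450174 0.22282084 0.098     ]
[0.57450956 0.2628222  0.098     ]
[0.59727609 0.24297469 0.098     ]
[[0.4854, 0.2151, 0.06], [0.512, 0.316, 0.06], [0.6327, 0.2853, 0.06], [0.6065, 0.1825, 0.06]] [0.55916635 0.24973411 0.06      ]
```

Emit:
arm_command(
  delta_pos=[
    [-0.001,0.005,0.02],
    [-0.001,0.005,0.04],
    [-0.001,0.005,0.06],
    [-0.001,0.005,0.075],
    [-0.001,0.005,0.082],
    [-0.001,0.005,0.086],
    [-0.001,0.005,0.09],
    [-0.001,0.005,0.092],
    [-0.001,0.005,0.094],
    [-0.001,0.005,0.094],
    [-0.001,0.005,0.094],
    [-0.001,0.005,0.094],
  ],
  delta_rot=[
    [0,0,0],
    [0,0,0],
    [0,0,0],
    [0,0,0],
    [0,0,0],
    [0,0,0],
    [0,0,0],
    [0,0,0],
    [0,0,0],
    [0,0,0],
    [0,0,0],
    [0,0,0],
  ],
  gripper=[1,1,1,1,1,1,1,1,1,1,1,1],
)

```text
time: 12.63
position: [0.5762, 0.2408, 0.0953]
tool_rot: [-0.0, 1.0, 0.0, 0.001]
ft_force: [-1.7, -0.6, 6.0]
grip_width: 0.0004
grip_force: 2.8
```

Emit:
arm_command(
  delta_pos=[
    [0,0,0.002],
    [0,0,0.004],
    [0,0,0.0055],
    [0,0,0.0055],
    [0,0,0.0055],
    [0,0,0.0055],
  ],
  delta_rot=[
    [0,0,0],
    [0,0,0],
    [0,0,0],
    [0,0,0],
    [0,0,0],
    [0,0,0],
  ],
  gripper=[1,1,1,1,1,1],
)

```text
time: 13.13
position: [0.5762, 0.2408, 0.0904]
tool_rot: [-0.0, 1.0, 0.0, 0.001]
ft_force: [-3.0, -1.1, 8.1]
grip_width: 0.0003
grip_force: 4.3
```

Emit:
arm_command(
  delta_pos=[
    [0,0,0.0003],
    [0,0,0.0003],
    [0,0,0.0003],
    [0,0,0.0003],
    [0,0,0.0003],
    [0,0,0.0003],
    [0,0,0.0003],
    [0,0,0.0003],
  ],
  delta_rot=[
    [0,0,0],
    [0,0,0],
    [0,0,0],
    [0,0,0],
    [0,0,0],
    [0,0,0],
    [0,0,0],
    [0,0,0],
  ],
  gripper=[1,1,1,1,1,1,1,1],
)

```text
time: 13.8
position: [0.5762, 0.2408, 0.0902]
tool_rot: [-0.0, 1.0, 0.0, 0.001]
ft_force: [-2.4, -1.5, 8.7]
grip_width: -0.0001
grip_force: 4.3
```

```bash
python3 - <<'E'
from h import *
s=status.get_obs();print(s['position'],s['ft_force'])
if .088<s['position'][2]<.0925 and s['ft_force'][2]>6: print(robot.hand_in())
E
```

```text
[0.5762088  0.24077533 0.09015361] [-2.44159072 -1.54882428  8.73599936]
the job is handed in; nothing more can be done
None
```

I wound the crank to its end stop (plate down), then pressed the key about 10 mm down at about 8.7 N and handed the job in at 13.8 s while still holding it; the hand-in call gave no verdict.

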